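# Clip the loose grill plate back into the sandwich grill

## Robot

A 6-joint arm with a two-finger parallel gripper is mounted at the origin on a cart in front of the work surface, level with it; the furniture and walls round the work are solid. World frame = base frame: x ahead of the robot, y to its left, z up, the work surface at z = 0. Lengths are in m, angles in rad, forces in N, time in s.
With the tool pointing down it reaches from about 0.325 to 0.775 m from the base axis. Payload 5.5 kg.
Tool frame: the origin (TCP) lies between the finger pads; the fingertips stand 8 mm ahead of it and the grasp point (between the pads) lies 11 mm behind it (tcp_to_tips is the distance from the TCP to the fingertips, in m); z points along the fingers, y is the direction in which the jaws open and shut (so a half turn about z gives the same grasp; the last joint's range is limited). The gripper opens to 88 mm and grips with 3 to 60 N. Pads are 20 mm wide; open, the fingers measure 115 mm over their backs; the gripper's body (75 mm by 178 mm) begins 61 mm behind the grasp point.
Start: joints at [-1.287, 0.091, 1.231, -0, 1.82, -0.057], TCP at [0.201, -0.566, 0.231] pointing down, gripper open.
Joint ranges: [-2.87, 2.87], [-0.86, 2.18], [0.17, 2.46], [-1.51, 4.65], [0.06, 2.69], [-2.65, 2.65]. Speed limits (rad/s): [2.57, 2.57, 3.01, 3.14, 3.14, 3.14].

## Interface

Orientations are given as a unit quaternion [w, x, y, z].
In Python, from bench import * gives the robot as it stands. Calls block until the motion is done:
- move_to(position, orientation): joint-space move of the TCP to a pose.
- move_l(position, speed=0.15, orientation=None): straight line of the TCP; orientation=None keeps the orientation; speed is the mean speed in m/s.
- movej(angles): joint-space move.
- gripper_open() and close(): open the fingers fully, or close them until they stop; the grip force is fixed at half the most.
- hold(seconds).
- inverse_kinematics(position, orientation): joint angles nearest the present ones, or None.
- state(): the state.
- get_image(name): name is "scene" or "top" or "wrist"; returns a dict with "frame" (420x560x3 uint8, blue, green, red), "depth" (420x560 float32, m along the optical axis (not along the pixel's ray), 0 where there is no reading), "camera_matrix" (3x3 intrinsics, pixels), "view" (4x4, takes a point from world to camera coordinates). Camera axes: x right, y up, looking along -z (the intrinsics and any distortion apply to the point x, -y, -z); pixel columns grow to the right and rows downward; lengths in m; the calibration is good to about 2 mm. The wrist camera is an equidistant fisheye: a pixel r from the principal point sees the ray r / f radians off the axis. A picture is of the moment at which its call begins.
A pose or a line that the arm cannot do raises IKError and nothing moves.
- job_done(): hands the job in, once; it reports no verdict.
The state is a dict: "time": time; "joint_pos": joint angles; "dq": joint speeds; "joint_torque": joint torques, N m; "ee_pos": TCP position; "ee_rot": TCP orientation; "ft_force": force on the tool from outside, world axes, zero at the start; "moment": the same for the moment, N m; "finger_gap": finger opening in m.
Only numpy, scipy, OpenCV 4.12 (cv2) and the standard library are available. Lean on these libraries where they do the work, as an engineer would, in place of code of your own. Each camera call takes 0.05 s, during which the arm holds its last target.

## Task

The lower plate of the sandwich grill has been left half fitted: it lies in the well with its front end propped on the front edge. First open the lid all the way to its stop; then push the plate back until its rear tongue is fully home under the lip at the back of the well, and press its front end down until it clicks past the catch and lies flat. Leave the lid open, and do not knock over or shift the cup, the mug or the tin.

Things in the scene. Friction and masses are not known exactly. Their poses are not given: they have to be found in the camera images.
- grill: Sandwich grill, light grey metal with steel lid, fixed; base 186 (x) by 172 mm. Origin on the worktop under the middle of its well; x points from the front (handle side, facing the robot) to the rear (hinge side), z up. Well: 144 mm long (x -72 to +72 mm), 132 mm wide, floor 36 mm above the worktop. Front edge (sill, x -90 to -72 mm) and side walls are 56 mm high, the rear wall 60 mm.
- lip_edge (a point): Middle of the front lower edge of the lip across the rear of the well, 60 mm behind the grill's origin, 45 mm above the worktop. The lip overhangs the floor from here 12 mm back to the rear wall, with a 9 mm gap beneath it; it is 5 mm thick.
- catch_nose (a point): Lower tip of the sprung steel catch in the middle of the sill, 30 mm wide. It stands 6 mm into the well, 12 to 20 mm above its floor, with a face sloping inwards and down. The plate, home at the rear, rests on this slope; pressing down on its tab with about 6 to 14 N drives the catch back and the front snaps down under it.
- lid (a joint): Hinge angle of the lid in rad: 0 shut (level), grows as the lid opens upwards and back; its stop is at 1.75. The hinge is stiff: the lid stays where it is left; it takes about 2 to 6 N at the handle.
- lid_hinge (a point): A point on the lid's hinge line, in the middle of its width: 85 mm behind the grill's origin and 80 mm above the worktop. The hinge line runs along the grill's y axis.
- lid_bar (a point): Middle of the lid's black handle: a round bar 12 mm thick and 112 mm long, parallel to the hinge line and 205 mm from it, held by an arm at each end. Between bar and lid there is an open gap of about 44 mm for a finger. The lid is about 22 mm thick (steel shell) and reaches 155 mm from the hinge.
- plate_tab (a point): Middle of the top face of the plate's tab: a block 14 mm (x) by 40 mm (y) that stands 16 mm above the plate, its front face 8 mm behind the plate's front edge. When the plate is fully home this point lies 60 mm above the worktop and 55 mm (54 to 57) in front of the grill's origin. The point's axes are the plate's: x towards its tongue, z out of its top.
- plate_tongue (a point): Middle of the end of the rear tongue of the plate, 2.5 mm above its underside. The dark grill plate is loose, 141 mm long (x), 126 mm wide, 8 mm thick, about 0.35 kg, ribbed on top; its rear 16 mm is the tongue, 110 mm wide, 5 mm thick. At the start this point lies on the well floor, 20 to 38 mm short of the rear wall; home, it is within 4 mm of the rear wall.
- plate_front (a point): Middle of the plate's front edge, half-way up its 8 mm thickness. At the start it is propped on the sill; fully home it lies 40 mm above the worktop, under the catch.
- cup: White espresso cup with handle, 62 x 87 x 51 mm, red-brown inside, standing to the right of the grill; origin at the middle of its underside. To be left alone.
- tin: Flat round food tin, 87 mm across and 40 mm high, standing to the right of the grill; origin at the middle of its underside. To be left alone.
- mug: Small dotted white cup with handle, 63 x 92 x 55 mm, standing to the left of the grill; origin at the middle of its underside. To be left alone.

How it is judged:
On the way, in this order (a step that is already met when the one before it is completed fails the run):
1. the lid is open to its stop (value of joint lid above 1.66 rad), for 0.2 s.
2. the plate's tongue is home under the lip (x of plate_tongue in the frame of grill above 0.066 m and z of plate_tongue in the frame of grill below 0.044 m), for 0.2 s.
At the end, for the whole second after the job is handed in: The lid stands open (over 1.6 rad); the plate lies flat (within 0.04 rad) on the floor of the well with the end of its tongue under the lip, at most 6 mm from the rear wall, and its front edge down under the catch (within 3.5 mm of its seated height), at rest (value of joint lid above 1.6 rad and x of plate_tongue in the frame of grill above 0.066 m and z of plate_tongue in the frame of grill below 0.042 m and z of plate_front in the frame of grill below 0.0435 m and angle between plate_tab's own z axis and vertical below 0.04 rad and linear speed of plate below 0.02 m/s); the robot touches nothing.
It fails at once if the cup, the mug or the tin is shifted more than 30 mm or tipped over (distance of any of cup, mug, tin from where it was at the start of the episode above 0.03 m or angle between any of cup, mug, tin's own z axis and vertical above 0.5 rad).
It also fails if it takes over 51 s, if anything falls off the work surface, if the arm or the gripper's body presses on something with over 40 N, if the wrist force passes 120 N, or if a joint passes its speed limit or range.

## Working session

There is one attempt and no reset: what is moved stays moved. The work goes in short steps, each a Python script; the robot and the scene stay as the last script left them, time stands still between calls to the robot, and variables do not carry over. Pictures are saved under pics/ and viewed, and the job is handed in when it is done.

```bash
mkdir -p pics; ls
python3 - <<'E'
from bench import *
import cv2,numpy as np
s=state();print(s)
for n in("scene","top"):
    d=get_image(n);cv2.imwrite(f"pics/{n}0.png",d["frame"]);np.savez(f"{n}0.npz",**d);print(n,d["camera_matrix"],d["view"])
E
```

```text
pics
{'time': 0.0, 'joint_pos': array([-1.28672025e+00,  9.18387443e-02,  1.23185790e+00, -1.84474034e-05,
        1.81978165e+00, -5.66938264e-02]), 'dq': array([-0.00138522, -0.00041957, -0.0002775 , -0.00160609,  0.00161723,
        0.000746  ]), 'joint_torque': array([-2.65768278e-03, -4.46458125e+01, -4.06446254e+01,  6.94248802e-02,
        2.94756645e-02, -1.22972410e-04]), 'ee_pos': array([ 0.20044759, -0.56523911,  0.2295347 ]), 'ee_rot': array([-9.35721923e-04,  9.85519512e-01,  1.69559434e-01, -1.15843529e-04]), 'ft_force': array([0.18087659, 0.74891322, 0.03306709]), 'moment': array([ 0.02226669, -0.06460062,  0.06042045]), 'finger_gap': 0.0878694351668797}
scene [[517.48833838   0.         279.4866195 ]
 [  0.         517.48833838 202.39590967]
 [  0.           0.           1.        ]] [[ 8.54125391e-01 -5.20066947e-01 -4.32472345e-04 -4.33006225e-01]
 [ 3.87891343e-01  6.36494092e-01  6.66645016e-01 -2.88301403e-01]
 [-3.46424772e-01 -5.69566187e-01  7.45375232e-01 -1.48240007e+00]
 [ 0.00000000e+00  0.00000000e+00  0.00000000e+00  1.00000000e+00]]
top [[497.12582685   0.         281.15079142]
 [  0.         497.12582685 212.25672148]
 [  0.           0.           1.        ]] [[-0.19457121 -0.98083857  0.00988652  0.13052585]
 [ 0.83055917 -0.15938105  0.53363765 -0.50087945]
 [-0.52183667  0.11204187  0.84565543 -1.36443568]
 [ 0.          0.          0.          1.        ]]
```

View pics/scene0.png

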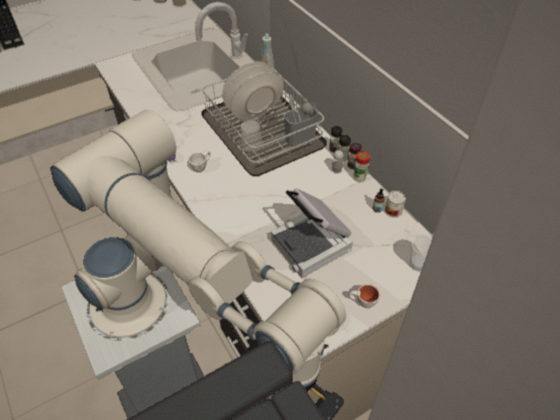

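View pics/top0.png

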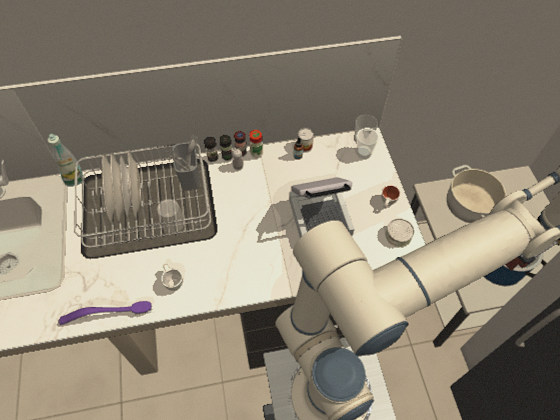

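The lid stands part-open. The arm hides the grill's front in "top", so I'll zoom in and get a coarse position from depth.

```bash
cat > h.py <<'E'
import numpy as np,cv2
def load(n):
    return dict(np.load(n+".npz"))
def pts(d):
    K,V=d["camera_matrix"],d["view"];z=d["depth"];h,w=z.shape
    u,v=np.meshgrid(np.arange(w),np.arange(h))
    x=(u-K[0,2])/K[0,0]*z;y=(v-K[1,2])/K[1,1]*z
    P=np.stack([x,-y,-z],-1)
    R,t=V[:3,:3],V[:3,3]
    W=(P-t)@R
    W[z==0]=np.nan
    return W
def ray(d,u,v):
    K,V=d["camera_matrix"],d["view"]
    R,t=V[:3,:3],V[:3,3]
    r=R.T@np.array([(u-K[0,2])/K[0,0],-(v-K[1,2])/K[1,1],-1]);return -R.T@t,r/np.linalg.norm(r)
def plane(d,u,v,z):
    c,r=ray(d,u,v);return c+r*(z-c[2])/r[2]
def proj(d,P):
    K,V=d["camera_matrix"],d["view"];p=V[:3,:3]@np.asarray(P)+V[:3,3]
    return K[0,0]*p[0]/-p[2]+K[0,2], K[1,1]*-p[1]/-p[2]+K[1,2]
def crop(d,u0,u1,v0,v1,s,fn):
    c=d["frame"][v0:v1,u0:u1];cv2.imwrite(fn,cv2.resize(c,None,fx=s,fy=s,interpolation=cv2.INTER_CUBIC))
E
python3 - <<'E'
from h import *
d=load("scene0");crop(d,250,390,180,310,5.5,"pics/s0c.png")
W=pts(d)
for u,v in[(310,245),(320,210),(300,268),(346,240),(198,160),(368,296),(420,260)]:print("s",u,v,W[v,u].round(3))
d=load("top0");crop(d,270,430,160,260,5,"pics/t0c.png")
W=pts(d)
for u,v in[(322,188),(325,210),(345,230),(390,193),(400,231),(172,278)]:print("t",u,v,W[v,u].round(3))
E
```

```text
s 310 245 [ 0.534 -0.131  0.055]
s 320 210 [ 0.569 -0.121  0.184]
s 300 268 [ 0.466 -0.182  0.049]
s 346 240 [ 0.634 -0.175  0.061]
s 198 160 [0.417 0.41  0.025]
s 368 296 [ 0.596 -0.343  0.01 ]
s 420 260 [ 0.772 -0.349  0.066]
t 322 188 [ 0.541 -0.097  0.203]
t 325 210 [ 0.553 -0.122  0.055]
t 345 230 [ 0.189 -0.028  0.57 ]
t 390 193 [ 0.604 -0.368  0.013]
t 400 231 [ 0.439 -0.343  0.039]
t 172 278 [0.426 0.392 0.013]
```

View pics/s0c.png

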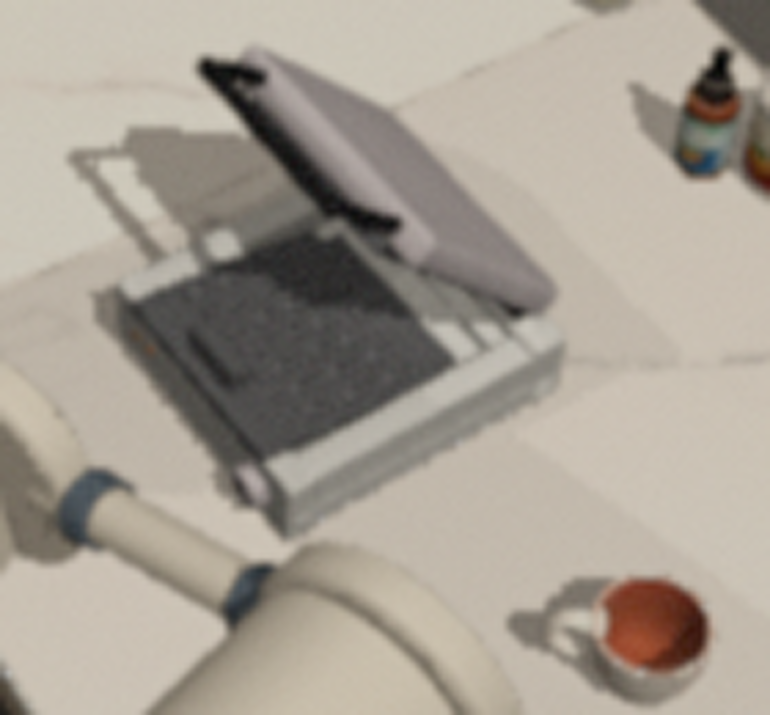

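View pics/t0c.png

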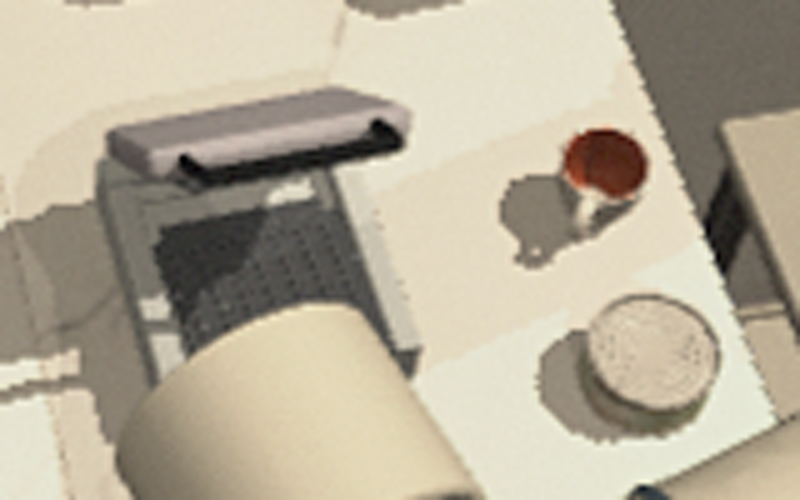

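The crops show the bar in "scene" running from about (287,192) to (322,220), and in "top" from about (307,194) to (351,187). I'll triangulate its ends, fit the wall tops and bar from depth, and estimate the pose.

Run:
```python
from h import *
s=load("scene0");t=load("top0")
def tri(a,b):
    c1,r1=ray(s,*a);c2,r2=ray(t,*b)
    A=np.stack([r1,-r2],1);x=np.linalg.lstsq(A,c2-c1,rcond=None)[0]
    p,q=c1+r1*x[0],c2+r2*x[1];return (p+q)/2,np.linalg.norm(p-q)
print(tri((250+208/5.5,180+66/5.5),(270+186/5,160+172/5)))
print(tri((250+392/5.5,180+222/5.5),(270+402/5,160+143/5)))
# depth: wall-top points
for n,d in(("s",s),("t",t)):
    W=pts(d);g=cv2.cvtColor(d["frame"],cv2.COLOR_BGR2GRAY)
    box=(W[...,0]>.43)&(W[...,0]<.72)&(W[...,1]>-.28)&(W[...,1]<.02)
    m=box&(W[...,2]>.07)&(g<60)
    P=W[m];print(n,"dark",len(P),P.min(0),P.max(0))
    m=box&(W[...,2]>.04)&(W[...,2]<.07)&(g>110)
    P=W[m]
    r=cv2.minAreaRect((P[:,:2]*1000).astype(np.float32));print(n,"light",len(P),np.median(P[:,2]),r)
    m=box&(W[...,2]>.02)&(W[...,2]<.3)&(~((W[...,2]>.07)&False))
    np.save(n+"P.npy",W[m])
# edges on planes
for n,d,L in(("scene",s,[(283,492),(560,345),(122,290),(270,462),(455,360),(290,535),(562,385)]),):
    for u,v in L:print(u,v,[plane(d,250+u/5.5,180+v/5.5,z).round(4)[:2] for z in(.056,0.,)])
for u,v in[(415,350),(330,165),(100,180),(160,385)]:print(u,v,[plane(t,270+u/5,160+v/5,z).round(4)[:2] for z in(.056,0)])
```

```text
(array([ 0.50997643, -0.04378062,  0.22459422]), np.float64(0.005022648272741891))
(array([ 0.52597912, -0.17689277,  0.21328155]), np.float64(0.015856297333808927))
s dark 221 [ 0.45798764 -0.17428785  0.07066543] [ 0.63228797 -0.04759332  0.24548738]
s light 772 0.054983208701271116 ((550.8419799804688, -106.907958984375), (195.5966339111328, 174.91302490234375), 1.8728333711624146)
t dark 169 [ 0.4929724  -0.16876286  0.16430277] [ 0.54797784 -0.04424704  0.24541063]
t light 531 0.055520793954270384 ((555.3994750976562, -108.56478118896484), (186.571044921875, 174.94158935546875), 0.3365887999534607)
283 492 [array([ 0.4641, -0.1923]), array([ 0.4865, -0.161 ])]
560 345 [array([ 0.646 , -0.1899]), array([ 0.6766, -0.1585])]
122 290 [array([ 0.4611, -0.0324]), array([0.4834, 0.0061])]
270 462 [array([ 0.4686, -0.1727]), array([ 0.4912, -0.1405])]
455 360 [array([ 0.5911, -0.1685]), array([ 0.6192, -0.1361])]
290 535 [array([ 0.4526, -0.2166]), array([ 0.4745, -0.1864])]
562 385 [array([ 0.6307, -0.2124]), array([ 0.6606, -0.182 ])]
415 350 [array([ 0.4626, -0.1909]), array([ 0.4927, -0.207 ])]
330 165 [array([ 0.6109, -0.1738]), array([ 0.6471, -0.1892])]
100 180 [array([ 0.6279, -0.0208]), array([ 0.6648, -0.0299])]
160 385 [array([ 0.4683, -0.0262]), array([ 0.4987, -0.0355])]
```

Walls put the grill origin at about (0.551, -0.106) with yaw close to 0. The bar is at roughly (0.50, -0.107, 0.22), so lid ≈ 0.8 rad. I'll move to a view pose in front to refine this.

Run:
```python
from bench import *
import cv2,numpy as np
print(inverse_kinematics([0.35,-0.107,0.30],[0,1,0,0]))
move_to([0.35,-0.107,0.30],[0,1,0,0]);close()
s=state();print(s["time"],s["joint_pos"],s["ee_pos"],s["ft_force"],s["finger_gap"])
for n in("scene","top","wrist"):
    d=get_image(n);cv2.imwrite(f"pics/{n}1.png",d["frame"]);np.savez(f"{n}1.npz",**d)
print(d["camera_matrix"],d["view"])
```

```text
[-3.89723724e-01 -5.04176490e-01  1.62087770e+00 -4.44089210e-16
  2.02489144e+00  1.18107260e+00]
3.2167 [-3.89730228e-01 -5.04173056e-01  1.62089280e+00 -3.91036188e-05
  2.02492414e+00  1.18108164e+00] [ 0.34998231 -0.10700827  0.29999053] [-1.09505932  0.56734999  0.80922179] 0.0007303578340323458
[[325.1922621    0.         280.75566397]
 [  0.         325.1922621  209.58398116]
 [  0.           0.           1.        ]] [[ 4.17429156e-04 -9.99999377e-01  1.03484229e-03 -1.07560241e-01]
 [ 9.68729723e-01  1.47612789e-04 -2.48118323e-01 -2.91415289e-01]
 [ 2.48118016e-01  1.10605430e-03  9.68729181e-01 -5.42486127e-01]
 [ 0.00000000e+00  0.00000000e+00  0.00000000e+00  1.00000000e+00]]
```

View pics/wrist1.png

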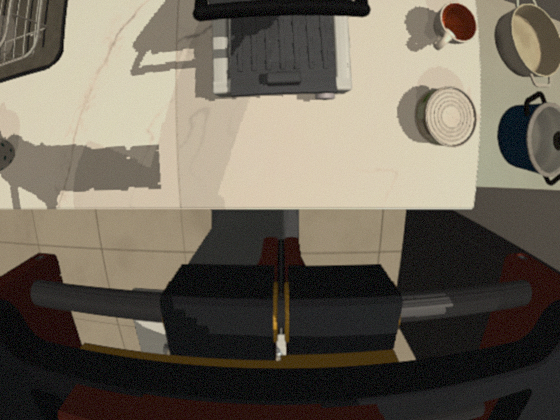

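View pics/scene1.png

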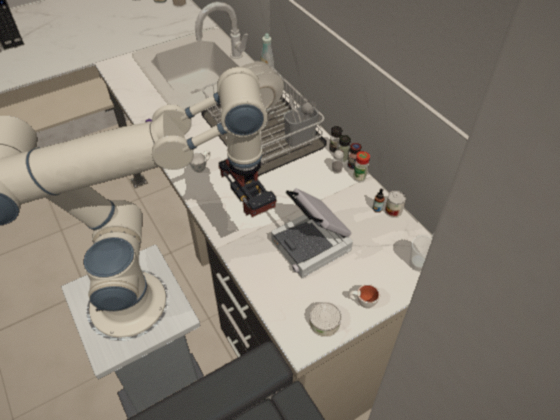

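View pics/top1.png

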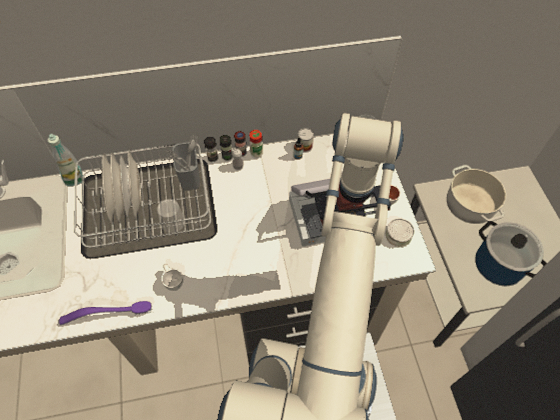

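The wrist picture shows the bar at row ~10 (cols 195–368), the tab at (262–301, 71–86) and the grill's front edge at row ~96 (cols 214–350). I'll convert these with the fisheye model and the wrist depth.

```bash
cat >> h.py <<'E'
def fray(d,u,v):
    K,V=d["camera_matrix"],d["view"];R,t=V[:3,:3],V[:3,3]
    a,b=u-K[0,2],v-K[1,2];r=np.hypot(a,b);th=r/K[0,0];k=np.sin(th)/max(r,1e-9)
    return -R.T@t,R.T@np.array([a*k,-b*k,-np.cos(th)])
def fplane(d,u,v,z):
    c,r=fray(d,u,v);return c+r*(z-c[2])/r[2]
def fpts(d):
    K,V=d["camera_matrix"],d["view"];z=d["depth"];h,w=z.shape;R,t=V[:3,:3],V[:3,3]
    u,v=np.meshgrid(np.arange(w),np.arange(h));a=u-K[0,2];b=v-K[1,2];r=np.hypot(a,b)+1e-9;th=r/K[0,0]
    k=np.tan(th)/r;W=(np.stack([a*k*z,-b*k*z,-z],-1)-t)@R;W[z==0]=np.nan;return W
E
python3 - <<'E'
from h import *
d=load("wrist1");W=fpts(d);crop(d,180,390,0,110,3.8,"pics/w1c.png")
print("cam",fray(d,280,200)[0])
for u,v in[(281,78),(281,72),(281,92),(220,60),(340,60),(281,10),(200,10),(360,10),(281,5),(281,50),(281,30)]:print(u,v,W[v,u].round(4))
s=load("scene1");W=pts(s);g=cv2.cvtColor(s["frame"],cv2.COLOR_BGR2GRAY)
crop(s,260,360,180,280,6,"pics/s1c.png")
E
```

```text
cam [ 0.41694813 -0.10691714  0.45332798]
281 78 [ 0.4747 -0.1076  0.0813]
281 72 [ 0.482  -0.1076  0.0796]
281 92 [ 0.4601 -0.1076  0.0659]
220 60 [ 0.5038 -0.0329  0.0545]
340 60 [ 0.5035 -0.1796  0.0556]
281 10 [ 0.499  -0.1073  0.2373]
200 10 [ 0.5012 -0.0526  0.2393]
360 10 [ 0.501  -0.1605  0.2395]
281 5 [ 0.502  -0.1073  0.2394]
281 50 [ 0.5131 -0.1076  0.0605]
281 30 [ 0.5405 -0.1076  0.056 ]
```

View pics/w1c.png

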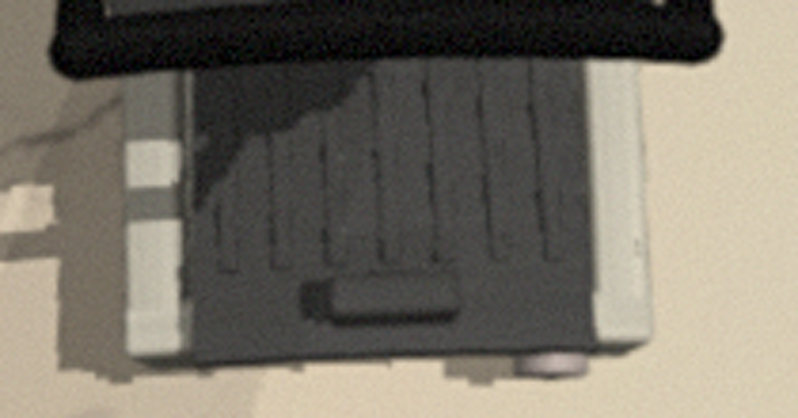

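View pics/s1c.png

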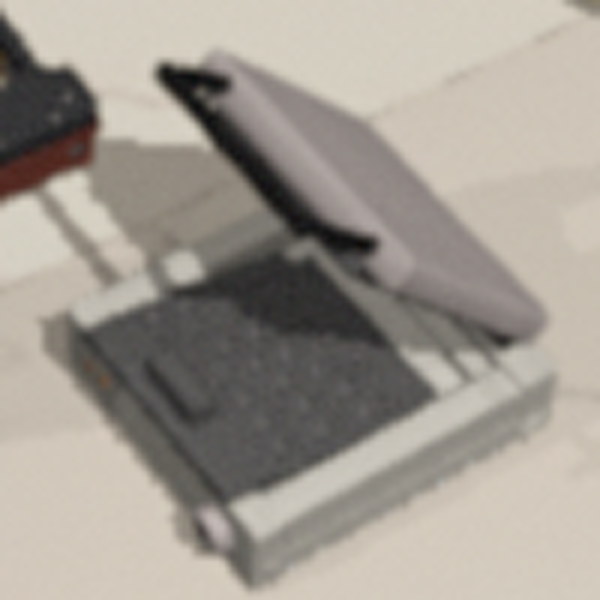

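Run:
```python
from h import *
d=load("wrist1");W=fpts(d)
P=lambda u,v,z:fplane(d,180+u/3.8,v/3.8,z).round(4)
print("front corners .056",P(128,355,.056),P(650,343,.056))
print("left wall edges",P(124,100,.056),P(124,330,.056),"right",P(640,100,.056),P(650,330,.056))
print("inner",P(183,200,.056),P(183,340,.056),P(590,200,.056),P(596,340,.056))
print("tab top z.08",P(330,278,.08),P(460,274,.08),P(334,316,.08),P(460,312,.08))
print("bar lower edge",P(75,78,.233),P(700,62,.233))
print("bar ends c",P(75,52,.239),P(700,36,.239))
a=(P(128,355,.056)-P(650,343,.056));yaw=np.arctan2(-a[0],a[1]);print("yaw",yaw)
# bar depth fit
g=cv2.cvtColor(d["frame"],cv2.COLOR_BGR2GRAY);m=(W[...,2]>.2)&(W[...,2]<.25)&(W[...,0]<.53)&(W[...,0]>.48);m[30:]=0
Q=W[m];print(len(Q),np.polyfit(Q[:,1],Q[:,0],1),Q.min(0),Q.max(0))
# tab depth
m=(W[...,2]>.072)&(W[...,2]<.09)&(np.abs(W[...,1]+.107)<.03)&(W[...,0]<.5);Q=W[m];print("tab",len(Q),Q.min(0),Q.max(0),np.median(Q,0))
# plate profile
for v in range(94,30,-4):print(v,W[v,281].round(4),W[v,250].round(4))
```

```text
front corners .056 [ 0.4614 -0.0255  0.056 ] [ 0.4657 -0.1932  0.056 ]
left wall edges [ 0.5489 -0.0231  0.056 ] [ 0.4697 -0.0242  0.056 ] right [ 0.5489 -0.1909  0.056 ] [ 0.47   -0.1932  0.056 ]
inner [ 0.5124 -0.0432  0.056 ] [ 0.4655 -0.0435  0.056 ] [ 0.5127 -0.1737  0.056 ] [ 0.4658 -0.1754  0.056 ]
tab top z.08 [ 0.4807 -0.0915  0.08  ] [ 0.482  -0.1303  0.08  ] [ 0.4689 -0.0927  0.08  ] [ 0.4702 -0.1302  0.08  ]
bar lower edge [ 0.4954 -0.0511  0.233 ] [ 0.4989 -0.165   0.233 ]
bar ends c [ 0.4984 -0.0525  0.239 ] [ 0.502  -0.1636  0.239 ]
yaw 0.025635408521677634
2880 [-0.01737294  0.49964455] [ 0.49455229 -0.1687352   0.21870567] [ 0.51723417 -0.04393613  0.24127103]
tab 465 [ 0.46761878 -0.12931325  0.07201379] [ 0.48367245 -0.090395    0.08309738] [ 0.47487605 -0.10982197  0.0797068 ]
94 [ 0.4648 -0.1077 -0.0017] [ 0.4578 -0.0714  0.0683]
90 [ 0.4624 -0.1076  0.0669] [ 0.4629 -0.0711  0.0659]
86 [ 0.4674 -0.1076  0.0654] [ 0.4678 -0.0711  0.0656]
82 [ 0.4702 -0.1076  0.0797] [ 0.4729 -0.0709  0.0637]
78 [ 0.4747 -0.1076  0.0813] [ 0.4779 -0.0709  0.0634]
74 [ 0.4795 -0.1076  0.0804] [ 0.4832 -0.0707  0.061 ]
70 [ 0.4878 -0.1076  0.0608] [ 0.488  -0.0707  0.0622]
66 [ 0.4923 -0.1076  0.0635] [ 0.4932 -0.0706  0.0613]
62 [ 0.4976 -0.1076  0.0615] [ 0.4987 -0.0704  0.0589]
58 [ 0.5025 -0.1076  0.0622] [ 0.5038 -0.0704  0.0588]
54 [ 0.508  -0.1076  0.0606] [ 0.5092 -0.0702  0.0574]
50 [ 0.5131 -0.1076  0.0605] [ 0.5142 -0.0702  0.0583]
46 [ 0.5185 -0.1076  0.0595] [ 0.5195 -0.0702  0.0579]
42 [ 0.5239 -0.1076  0.0584] [ 0.5253 -0.0699  0.0556]
38 [ 0.5296 -0.1076  0.0571] [ 0.5314 -0.0696  0.0529]
34 [ 0.5354 -0.1076  0.0553] [ 0.5361 -0.0697  0.055 ]
```

All consistent: grill origin ≈ (0.5535, -0.108), yaw ≈ +0.02, bar (0.501, z 0.233) at 205 mm from the hinge, so lid ≈ 0.84 rad. The tab top is at (0.475, -0.110, 0.080). I'll push the bar open along its arc with closed fingers.

Run:
```python
from bench import *
import cv2,numpy as np
q=[0,1,0,0];h=np.array([.638,.08])
def bar(t):return h+.205*np.array([-np.cos(t),np.sin(t)])
def tcp(t):
    b=bar(t);return [b[0]-.016,-.107,b[1]-.017]
move_l([.465,-.107,.218],.2)
print(state()["ft_force"])
for t in(.9,1.1,1.3,1.5,1.65,1.75,1.79):
    move_l(tcp(t),.12);s=state();print(t,round(s["time"],2),s["ee_pos"].round(4),s["ft_force"].round(1))
    if abs(s["ft_force"][0])>25:break
d=get_image("scene");cv2.imwrite("pics/scene2.png",cv2.resize(d["frame"][150:310,230:400],None,fx=3.5,fy=3.5));np.savez("scene2.npz",**d)
```

```text
[-0.28303851  0.17276047  1.22540012]
0.9 4.62 [ 0.4943 -0.1074  0.2261] [-3.8 -0.3  1.5]
1.1 5.12 [ 0.5293 -0.1071  0.2463] [ 0.2 -0.7 -0.4]
1.3 5.61 [ 0.567  -0.1072  0.2598] [ 1.3  0.5 -0.2]
1.5 6.1 [ 0.6072 -0.1072  0.2669] [-0.5  1.6 -0.8]
1.65 6.51 [ 0.6379 -0.1072  0.267 ] [-0.4  0.4 -0.4]
1.75 6.83 [ 0.6583 -0.1071  0.2647] [-0.7  0.4 -0.6]
1.79 7.08 [ 0.6591 -0.1071  0.2648] [-34.7   2.3   7.3]
```

View pics/scene2.png

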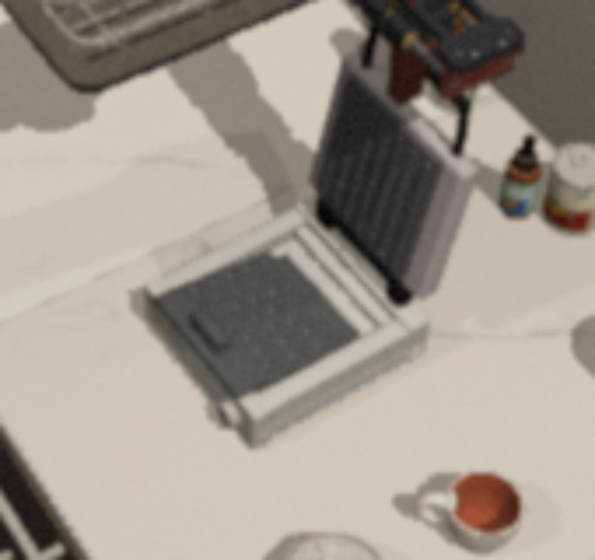

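The lid is at its stop, shown by -35 N of reaction and the lid standing past vertical; the plate hasn't moved. I'll retreat, come down in front of the tab and push.

Run:
```python
from bench import *
import cv2,numpy as np
move_l([.60,-.107,.27],.2)
move_l([.44,-.110,.15],.25)
d=get_image("scene");cv2.imwrite("pics/scene3.png",cv2.resize(d["frame"][150:310,230:400],None,fx=3.5,fy=3.5));np.savez("scene3.npz",**d)
d=get_image("wrist");cv2.imwrite("pics/wrist3.png",d["frame"]);np.savez("wrist3.npz",**d)
move_l([.444,-.110,.077],.12)
f0=state()["ft_force"];print(f0.round(1))
x=.452;
while x<.490:
    k=(x-.452)/.03
    move_l([x,-.110+.02*(x-.452),.0765-.003*min(k,1)],.06);s=state();f=s["ft_force"]
    print(round(s["time"],2),s["ee_pos"].round(4),f.round(1))
    if f[0]<-12 : break
    x+=.004 if x<.472 else .002
d=get_image("scene");cv2.imwrite("pics/scene4.png",cv2.resize(d["frame"][150:310,230:400],None,fx=3.5,fy=3.5));np.savez("scene4.npz",**d)
d=get_image("wrist");cv2.imwrite("pics/wrist4.png",d["frame"]);np.savez("wrist4.npz",**d)
```

```text
[0.2 0.9 0.2]
9.7 [ 0.4526 -0.1101  0.0773] [-0.6  0.2  0.2]
9.95 [ 0.4561 -0.1099  0.0762] [-0.1 -0.  -0.9]
10.2 [ 0.4601 -0.1098  0.0756] [-0.4 -0.3 -0.2]
10.45 [ 0.4642 -0.1097  0.0752] [ 0.1  0.  -0.6]
10.7 [ 0.4682 -0.1097  0.0748] [-1.  -0.1  0.1]
10.95 [ 0.4723 -0.1096  0.0745] [0.  0.3 0.4]
11.2 [ 0.4741 -0.1096  0.0743] [-0.4  0.3 -0.5]
11.45 [ 0.4761 -0.1095  0.074 ] [-1.1  0.   1. ]
11.7 [ 0.4781 -0.1095  0.0739] [-0.6 -0.8 -0.6]
11.95 [ 0.4801 -0.1094  0.0737] [-0.3 -0.5  0.7]
12.2 [ 0.4824 -0.1094  0.0737] [-0.   0.3 -0.9]
12.45 [ 0.4839 -0.1094  0.0735] [-2.  -0.8 -0.3]
12.7 [ 0.4842 -0.1097  0.0732] [-7.8 -1.9  3.2]
12.95 [ 0.4844 -0.1098  0.0729] [-16.   -2.2   7. ]
```

View pics/scene4.png

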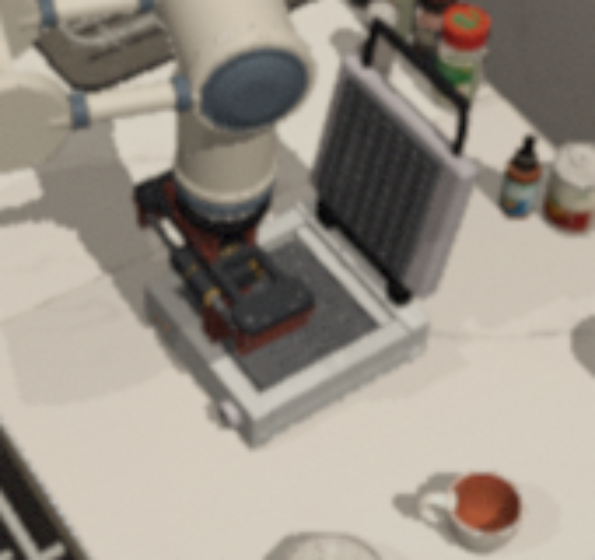

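View pics/wrist4.png

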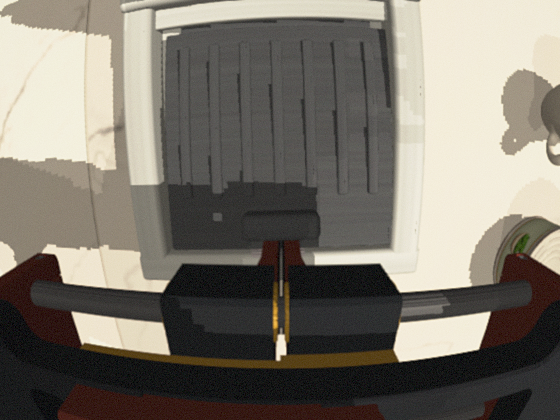

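The plate stopped hard (16 N) at TCP x 0.4844, about where home was predicted; stopping on the lip would have been some 10 mm earlier. The wrist picture shows the plate in the well with its rear hidden under the lip strip (row ~25). I'll check the tab from depth.

Run:
```python
from h import *
d=load("wrist4");W=fpts(d)
for v in list(range(30,215,20))+[213,218,222,226,230,235]:print(v,W[v,265].round(4),W[v,200].round(4),W[v,365].round(4))
m=(W[...,2]>.066)&(W[...,2]<.085);m[:205]=0;m[245:]=0;m[:,:240]=0;m[:,322:]=0
Q=W[m];print("tab",len(Q),Q.min(0),Q.max(0),np.median(Q,0))
for p in[(155,20),(385,20),(170,32),(385,26),(135,250),(140,255),(420,245)]:print(p,fplane(d,*p,.05).round(4),fplane(d,*p,.056).round(4))
```

```text
30 [ 0.607  -0.1013  0.0458] [ 0.6105 -0.0636  0.041 ] [ 0.6094 -0.1574  0.0454]
50 [ 0.5949 -0.1014  0.0469] [ 0.5973 -0.0646  0.0442] [ 0.5966 -0.1565  0.0476]
70 [ 0.5833 -0.1015  0.0476] [ 0.5849 -0.0655  0.0472] [ 0.5844 -0.1555  0.0507]
90 [ 0.572  -0.1015  0.0488] [ 0.5733 -0.0658  0.0485] [ 0.5732 -0.1555  0.0508]
110 [ 0.561  -0.1015  0.05  ] [ 0.5621 -0.066   0.0497] [ 0.5621 -0.1556  0.0507]
130 [ 0.5502 -0.1015  0.0504] [ 0.551  -0.0661  0.0509] [ 0.5511 -0.1555  0.0517]
150 [ 0.5394 -0.1015  0.0509] [ 0.5401 -0.0658  0.0511] [ 0.5402 -0.1555  0.0533]
170 [ 0.5288 -0.1015  0.0532] [ 0.5291 -0.0656  0.0518] [ 0.5294 -0.1557  0.054 ]
190 [ 0.5183 -0.1015  0.0551] [ 0.5183 -0.0656  0.0539] [ 0.5186 -0.1559  0.0555]
210 [ 0.5074 -0.1014  0.0557] [ 0.5072 -0.0652  0.0551] [ 0.5074 -0.1564  0.0562]
213 [ 0.5086 -0.1019  0.0664] [ 0.5054 -0.065   0.0548] [ 0.5057 -0.1565  0.0562]
218 [ 0.5075 -0.1021  0.0717] [ 0.5028 -0.065   0.0557] [ 0.503  -0.1566  0.0568]
222 [ 0.5058 -0.1021  0.0728] [ 0.5004 -0.0648  0.0555] [ 0.5006 -0.1568  0.0565]
226 [ 0.5036 -0.1021  0.0724] [ 0.4983 -0.0649  0.0563] [ 0.4984 -0.1569  0.057 ]
230 [ 0.5014 -0.102   0.072 ] [ 0.4963 -0.065   0.0574] [ 0.4959 -0.1572  0.0564]
235 [ 0.4992 -0.1021  0.0733] [ 0.4933 -0.0647  0.0571] [ 0.4933 -0.1572  0.0574]
tab 2299 [ 0.49325515 -0.12927168  0.06605934] [ 0.50977902 -0.08960029  0.07667923] [ 0.50289812 -0.10951583  0.0719243 ]
(155, 20) [ 0.6172 -0.0388  0.05  ] [ 0.615  -0.0412  0.056 ]
(385, 20) [ 0.6154 -0.1681  0.05  ] [ 0.6133 -0.1661  0.056 ]
(170, 32) [ 0.6084 -0.0483  0.05  ] [ 0.6065 -0.0504  0.056 ]
(385, 26) [ 0.6117 -0.1679  0.05  ] [ 0.6096 -0.1659  0.056 ]
(135, 250) [ 0.48   -0.0188  0.05  ] [ 0.4825 -0.022   0.056 ]
(140, 255) [ 0.4768 -0.0219  0.05  ] [ 0.4794 -0.0249  0.056 ]
(420, 245) [ 0.4834 -0.1959  0.05  ] [ 0.4857 -0.193   0.056 ]
```

The tab top is at (0.502, -0.110, 0.072), so the front is resting on the catch slope as expected and the plate is home. Next I'll press the tab down until it clicks.

Run:
```python
from bench import *
import cv2,numpy as np
move_l([.480,-.1098,.076],.08)
move_l([.480,-.1098,.105],.15)
move_l([.502,-.1098,.105],.12)
move_l([.502,-.1098,.084],.10)
z=.082
while z>.060:
    move_l([.502,-.1098,z],.05);s=state();f=s["ft_force"]
    print(round(s["time"],2),round(z,4),s["ee_pos"].round(4),f.round(1))
    if f[2]>35: break
    z-=.002
move_l([.502,-.1098,.13],.15)
move_l([.42,-.1098,.22],.25)
print(state()["time"],state()["ft_force"])
for n in("scene","top","wrist"):
    d=get_image(n);cv2.imwrite(f"pics/{n}5.png",d["frame"] if n!="scene" else cv2.resize(d["frame"][150:310,230:400],None,fx=3.5,fy=3.5));np.savez(f"{n}5.npz",**d)
from h import *
W=fpts(d);P=W.reshape(-1,3)
m=(W[...,0]>.48)&(W[...,0]<.52)&(abs(W[...,1]+.11)<.018)&(W[...,2]>.054);print("tab",m.sum(),np.nanmedian(W[m],0))
m=(W[...,0]>.485)&(W[...,0]<.605)&(abs(W[...,1]+.11)<.055)&(W[...,2]<.052)&(W[...,2]>.03);Q=W[m]
A=np.c_[Q[:,:2]-[.55,-.11],np.ones(len(Q))];print("plane",np.linalg.lstsq(A,Q[:,2],rcond=None)[0],len(Q))
```

```text
14.59 0.082 [ 0.502  -0.1098  0.0822] [ 0.4 -0.1  0.1]
14.84 0.08 [ 0.5023 -0.1099  0.0808] [-0.3 -0.6  3.4]
15.09 0.078 [ 0.5021 -0.1102  0.079 ] [-2.6 -0.5  6.3]
15.34 0.076 [ 0.5019 -0.1098  0.0756] [ 0.3 -0.7  0.7]
15.59 0.074 [ 0.5018 -0.1097  0.0735] [ 0.3 -0.5 -0.4]
15.84 0.072 [ 0.5018 -0.1097  0.0716] [-0.6  0.1  0.8]
16.09 0.07 [ 0.5019 -0.1098  0.0698] [0.1 0.  0.4]
16.34 0.068 [ 0.5023 -0.1099  0.0684] [ 0.1 -0.2  2.1]
16.59 0.066 [ 0.5023 -0.1099  0.0682] [-4.8  1.2 11.7]
16.84 0.064 [ 0.5024 -0.1099  0.0682] [-10.2   3.8  20.6]
17.09 0.062 [ 0.5025 -0.1099  0.0681] [-13.5   3.4  29.6]
18.325 [ 0.47214115 -0.21830151 -0.52035117]
tab 606 [ 0.49885615 -0.1098096   0.05886725]
plane [ 4.13679417e-03 -4.89134991e-05  4.38864192e-02] 11926
```

View pics/wrist5.png

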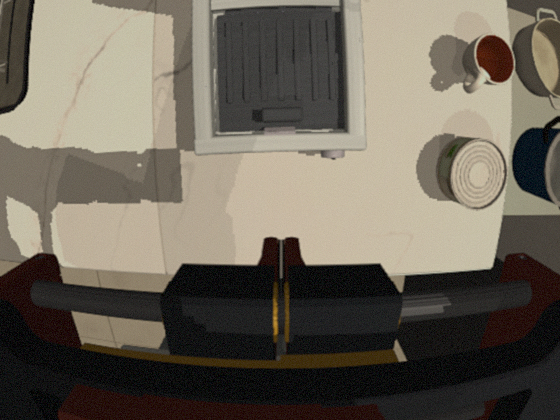

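View pics/scene5.png

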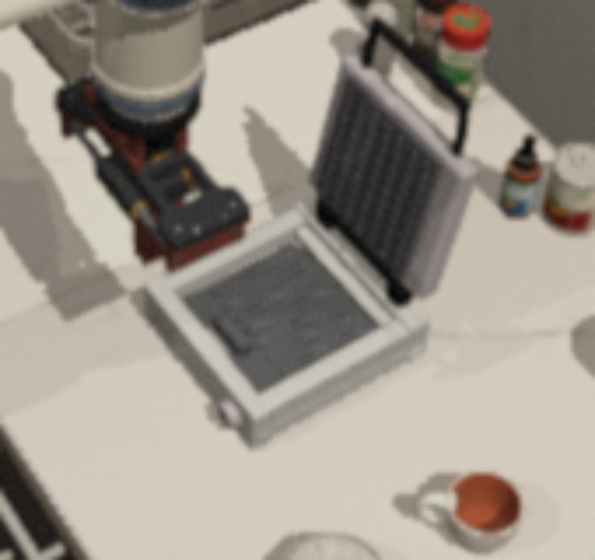

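The press snapped (6 N dropping to 0 near z 0.077). The plate then bottomed out at tab height 0.060 under 30 N. The plate top plane is now at z 0.044 with a tilt of 0.004 rad. Lid upright, cup and tin untouched, so I'm handing in.

Run:
```python
from bench import *
from h import *
a=load("top0");b=load("top5");m=[x["frame"][255:300,150:195].astype(int) for x in(a,b)];print("mug diff",abs(m[0]-m[1]).mean())
s=load("scene5");W=pts(s);q=W[165:200,320:370].reshape(-1,3);q=q[(q[:,2]>.1)&(q[:,0]<.75)&(q[:,1]<-.05)&(q[:,1]>-.17)]
q=q[q[:,0]<.69];print("lid slope dz/dx",len(q),np.polyfit(q[:,2],q[:,0],1))
job_done();print(state()["time"])
```

```text
mug diff 19.578271604938273
lid slope dz/dx 890 [0.32281292 0.58359927]
the job is handed in; nothing more can be done
the job is handed in; nothing more can be done
```

Run:
```python
from h import *
a=load("top0");b=load("top5");cv2.imwrite("pics/mug.png",cv2.resize(np.hstack([x["frame"][250:305,140:205] for x in(a,b)]),None,fx=5,fy=5))
```

```text
(no output)
```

View pics/mug.png

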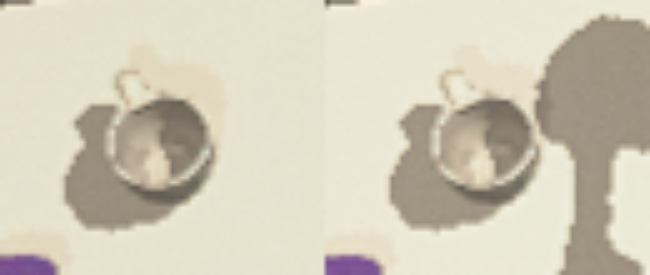

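The job is handed in. The lid is open, the plate is home under the lip and clicked flat, and the arm was clear of everything at about 18 s of the 51 s allowed. No verdict was reported, so this rests on my own measurements.

- **Lid:** I pushed the handle bar along its arc from about 0.84 rad until it met the stop with about 35 N of reaction. It still stands past vertical in the last scene picture. A final numeric check of its angle from depth gave no usable value, probably because it mixed lid faces, so I relied on the picture and the stop force.
- **Plate pushed back:** I pushed on the tab until it stopped hard at about 16 N. The tab then measured about 55 mm in front of the grill's origin. That puts the tongue end about 1 mm from the rear wall, to within the roughly 2–3 mm accuracy of the measurement.
- **Plate pressed down:** The force dropped from about 6 N to nothing as the catch snapped, then the plate took 30 N resting on the floor of the well. Afterwards the tab top measured about 59–60 mm high, the plate top 44 mm, and the tilt 0.004 rad.
- **Cup, mug and tin:** The arm never came near the cup, mug or tin. The before-and-after check on the mug first showed a difference, but viewing the two pictures side by side showed only the arm's shadow, with the mug in the same place. I checked the cup and tin by eye only, and they look unmoved.

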